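# Sort sealed connector cases by heft and record the count

## Robot

A 6-joint arm with a two-finger parallel gripper is mounted at the origin on the work surface. World frame = base frame: x ahead of the robot, y to its left, z up, the work surface at z = 0. Lengths are in m, angles in rad, forces in N, time in s.
With the tool pointing down it reaches from about 0.3 to 0.875 m from the base axis. Payload 6.4 kg.
Tool frame: the origin (TCP) lies at the very end of the fingers, on their centre line; the grasp point (between the pads) lies 19 mm behind it; z points along the fingers, y is the line along which they close (so a half turn about z gives the same grasp; the last joint's range is limited). The gripper opens to 85 mm and grips with 20 to 120 N. Pads are 22 mm wide; open, the fingers measure 114 mm over their backs; the gripper's body (76 mm by 85 mm) begins 54 mm behind the grasp point. The pads swing forward as they close: fully open they stand 13 mm farther back than shut.
Start: joints at [0.947, 0.181, 1.607, -0, 1.354, -0.206], TCP at [0.233, 0.526, 0.231] pointing down, gripper open.
Joint ranges: [-2.99, 2.99], [-0.89, 2.07], [0.3, 2.58], [-1.14, 4.28], [0, 2.63], [-3.12, 3.12]. Speed limits (rad/s): [2.57, 2.57, 3.01, 3.14, 3.14, 3.14].

## Interface

Orientations are given as a unit quaternion [w, x, y, z].
In Python, from bench import ctrl, camera, calibration, order, outline_of gives the robot as it stands.
- The arm moves only by the tool move_arm, never from a script. Its argument "series" is a list that holds one entry, the list of rows, each a list of 5 numbers: the opening, from 0 (shut) to 1 (fully open), then the shift along the tool's x, y, z in mm, then the turn about the tool's z in rad. A call has exactly 10 rows; each row is the pose to reach, as a shift and turn from the pose commanded when the call began, along the tool's axes at that moment; what a row does not reach only later rows make up. A row lasts 1/12 s, in which the tool goes at most 41.7 mm and 7.16 degrees, less where a joint would pass 70% of its speed; a pose out of reach is approached as far as the arm can. A call with a gripper value outside its range is refused whole. The fingers move at their own pace and stop on an object; the grip force is fixed at half the most. Time passes only in rows, so rows that repeat a pose let the fingers close, or fill a call up. It gives the time, the measured TCP pose, the force, the opening and the grip force at its end, in the units of the state.
- ctrl.get_obs(): the state, without advancing time (a new reading comes with each control period).
- camera(name): name is "side" or "top"; returns (picture, depth): 480x640x3 uint8, blue, green, red; 480x640 float32, m along the optical axis (not along the pixel's ray), 0 where there is no reading.
- calibration(name): a dict with "intrinsics" (3x3 intrinsics, pixels), "rvec" (rotation vector, rad) and "tvec" (3), from world to camera coordinates, as OpenCV has them. Camera axes: x right, y down, z forward; pixel columns grow to the right and rows downward; lengths in m; the calibration is good to about 2 mm. A picture is of the moment at which its call begins. calibration takes no time and is no camera call.
- order.hand_in(): hands the job in; it is judged then, once.
Trained networks look in the newest picture that a camera, given by its name, has taken for a name from the list of things; names that differ only in an ending like _2 or _b are one class to them, and where a whole thing is asked for, a point or a joint stands for the part that bears it (a point fixed in the world has none). Each returns a list of dicts, best first, with "conf" (0 to 1); they miss things now and then, are a little off and sometimes report something else, mostly with a low value. They report only what shows in the picture. A call takes as long as a camera call. They do not tell look-alikes from the thing itself.
- outline_of(target, camera): "region" (480x640 bool, what is visible of it) and "bbox" ([centre column, centre row, width, height] in pixels, round what is visible of it).
The state is a dict: "time_s": time; "q": joint angles; "dq": joint speeds; "joint_efforts": joint torques, N m; "eef_pos": TCP position; "eef_rot": TCP orientation; "wrist_force": force on the tool from outside, world axes, zero at the start; "torque": the same for the moment, N m; "opening": opening from 0.0 (shut) to 1.0 (fully open); "grasp_force": force on a finger pad.
Only numpy, scipy, OpenCV 4.12 (cv2) and the standard library are available. Lean on these libraries where they do the work, as an engineer would, in place of code of your own. Each camera call takes 0.05 s, during which the arm holds its last target. There are 200 camera calls.

## Task

Lift each of the three sealed blue cases off the sloping rack, feel whether it is full or empty, and set it down gently, flat and lid up, on the floor of the green tray if it is full or the yellow tray if it is empty. Turn the counter's red knob until the number of full cases stands centred in its window. Leave the other things on the bench where they are.

Things in the scene. Friction and masses are not known exactly. Their poses are not given: they have to be found in the camera images.
- rack: fixed rack, 350 mm wide (its y). Its shelf rises 30 deg away from the robot (along its x) from a lower edge 40 mm high, 55 mm in front of the origin (under its middle). The cases rest on it against a 12 mm lip, at about -110, 0, 110 mm along y, lids leaning to the robot; 12 mm fins between them. Behind, 50 mm up the slope from the cases, is a closed grey box 136 mm high
- case_a: sealed blue plastic case, grey lid; 50 (its x) x 90 (y) x 60 mm (z, lid up); origin at the centre of its underside. Starts leaning 30 deg on the rack, its x pointing up the slope. All three look alike: full, 0.46 to 0.68 kg in all; empty, 0.12 to 0.16 kg; 1 or 2 are full. The rigid filling sits mid-case with 2 to 4 mm of play. A grip of 40 N does no harm
- case_b: sealed blue plastic case, grey lid; 50 (its x) x 90 (y) x 60 mm (z, lid up); origin at the centre of its underside. Starts leaning 30 deg on the rack, its x pointing up the slope. All three look alike: full, 0.46 to 0.68 kg in all; empty, 0.12 to 0.16 kg; 1 or 2 are full. The rigid filling sits mid-case with 2 to 4 mm of play. A grip of 40 N does no harm
- case_c: sealed blue plastic case, grey lid; 50 (its x) x 90 (y) x 60 mm (z, lid up); origin at the centre of its underside. Starts leaning 30 deg on the rack, its x pointing up the slope. All three look alike: full, 0.46 to 0.68 kg in all; empty, 0.12 to 0.16 kg; 1 or 2 are full. The rigid filling sits mid-case with 2 to 4 mm of play. A grip of 40 N does no harm
- tray_full: green tray, for full cases: fixed open tray, outer 120 (its x) x 240 (its y) mm, floor and walls 4 mm thick, rim 16 mm high; origin at the centre of its underside. Takes two cases end to end along its y. It may stand left or right
- tray_empty: yellow tray, for empty cases: fixed open tray, outer 120 (its x) x 240 (its y) mm, floor and walls 4 mm thick, rim 16 mm high; origin at the centre of its underside. Takes two cases end to end along its y. It may stand left or right
- counter: fixed grey box, black top, 140 x 140 mm, top 49 mm above the table; origin at the centre of its underside. In its top, 47 mm along its x from the centre, is a window 26 x 23 mm that shows one number of a white number wheel, the number's upper side towards the box's x
- wheel (a joint): angle (rad) of the number wheel and its knob about the vertical axis, positive counter-clockwise seen from above. Number k (0 to 5) is centred in the window at 0.42 * k, so the number falls as the knob is turned clockwise. Range -0.15 to 2.25; no clicks, light friction, stays where it is left
- wheel_grip (a point): middle of the red knob bar on top of the counter: bar 56 mm long (this point's x), 16 mm thick (its y), 30 mm high, from 53 to 83 mm above the table; this point lies on the turning axis, 68 mm above the table. At wheel angle 0 the bar lies along the counter's x
- bottle: bystander: white bottle with red cap, 54 mm in diameter, 160 mm high, standing; origin at the centre of its foot
- tape: bystander: black roll of tape lying flat, 84 mm in diameter, 35 mm high; origin at the centre of its underside
- eyecase: bystander: black spectacle case 62 x 160 x 42 mm; origin at the centre of its underside
- plug: bystander: metal connector 35 x 55 x 14 mm (47 mm with its blue face) lying just in front of the rack; origin at the centre of its underside
There are look-alikes about, which are no part of the job. What is shaped like the case_c but orange or turquoise is not meant.

How it is judged:
By the outcome, as a careful person would: the job done as asked, in the order asked, and still so for the second after the job is handed in, with the robot touching nothing.
It also fails if it takes over 72 s, if anything falls off the work surface, if the arm or the gripper's body presses on something with over 40 N, if the wrist force passes 120 N, or if a joint passes its speed limit or range.

## Working session

There is one attempt and no reset: what is moved stays moved. The work goes in short steps, Python scripts to look and compute and a tool call to move; the robot and the scene stay as the last step left them, time stands still between calls to the robot, and variables do not carry over. Pictures are saved under pics/ and viewed, at most 10 in all, crops included, and the job is handed in when it is done.

Besides the shell and the picture viewer there is one more tool, called after ">>>" as name([rows], argument=value, ...), one row to a line, values as JSON. move_arm: Moves the arm, as the interface text tells. Its arguments: {"type":"object","properties":{"series":{"type":"array","items":{"type":"array","items":{"type":"array","items":{"type":"number"}}}}},"required":["series"]}

```bash
ls; mkdir -p pics; python3 - <<'E'
from bench import ctrl,camera,calibration
import cv2,numpy as np
for n in("top","side"):
    p,d=camera(n); cv2.imwrite(f"pics/{n}0.png",p); np.save(f"{n}_d.npy",d); np.save(f"{n}_p.npy",p)
    c=calibration(n); R=cv2.Rodrigues(np.array(c["rvec"],float))[0]; print(n,np.round(-R.T@np.array(c["tvec"]).ravel(),3),np.round(R[2],2),c["intrinsics"])
o=ctrl.get_obs(); print({k:np.round(v,3) for k,v in o.items()})
E
```

```text
pics
top [0.27  0.054 0.996] [ 0.22  0.02 -0.97] [[442.29770066   0.         316.79291616]
 [  0.         442.29770066 238.5370326 ]
 [  0.           0.           1.        ]]
side [ 0.055 -0.719  0.921] [ 0.36  0.63 -0.69] [[565.52333137   0.         318.67683945]
 [  0.         565.52333137 234.45821167]
 [  0.           0.           1.        ]]
{'time_s': np.float64(0.1), 'q': array([ 0.947,  0.181,  1.608, -0.   ,  1.354, -0.206]), 'dq': array([-0.001, -0.001, -0.   , -0.003, -0.   , -0.001]), 'joint_efforts': array([ 1.0000e-03, -4.4587e+01, -3.5224e+01, -0.0000e+00,  4.0000e-03,
       -0.0000e+00]), 'eef_pos': array([0.233, 0.525, 0.231]), 'eef_rot': array([-0.   ,  0.207,  0.978, -0.001]), 'wrist_force': array([ 0.043, -0.01 ,  0.052]), 'torque': array([ 0.   , -0.003, -0.003]), 'grasp_force': np.float64(0.0), 'opening': np.float64(1.003)}
```

View pics/top0.png

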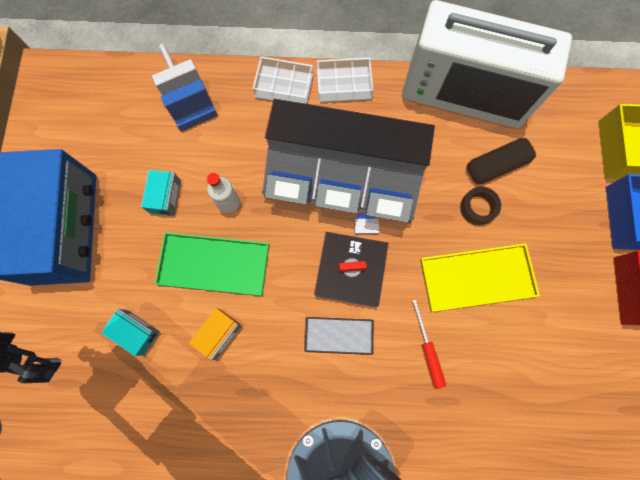

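View pics/side0.png

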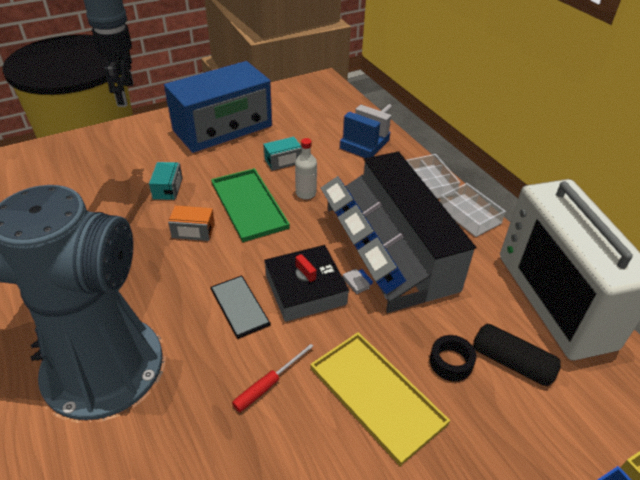

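Top view: the blue cases are on the rack at (290,188), (340,197) and (390,205). The green tray is at (212,265), the yellow tray at (480,277). The counter knob is at (352,267) and its window at (355,246). The plug is at (368,224), the bottle at (225,193), the tape at (481,205) and the eyecase at (501,160).

Look-alikes that could be taken for the cases: turquoise (160,192) and (130,333), orange (214,334), the blue device (185,95), the blue box (47,217) and the bin (625,212). I choose the three blue ones leaning on the rack.

```bash
cat > h.py <<'E'
from bench import ctrl,camera,calibration,outline_of
import numpy as np,cv2
def cloud(n,d):
    c=calibration(n);K=np.array(c["intrinsics"]);R=cv2.Rodrigues(np.array(c["rvec"],float))[0];t=np.array(c["tvec"],float).ravel()
    v,u=np.mgrid[:480,:640]; P=np.stack([(u-K[0,2])/K[0,0]*d,(v-K[1,2])/K[1,1]*d,d],-1)
    return (P-t)@R
def proj(n,X):
    c=calibration(n);return cv2.projectPoints(np.array(X,float).reshape(-1,1,3),np.array(c["rvec"],float),np.array(c["tvec"],float),np.array(c["intrinsics"]),None)[0].reshape(-1,2)
def rect(P):
    (cx,cy),(w,h),a=cv2.minAreaRect((P[:,:2]*1000).astype(np.float32)); 
    if w<h: a+=90;w,h=h,w
    return np.round([cx,cy,w,h,(a+90)%180-90],1)   # centre mm, long, short, angle of the long side
E
python3 - <<'E'
from h import *
W={}
for n in("top","side"):
    p,d=camera(n); W[n]=cloud(n,d); Y=W[n]
    for t in("case_a","tray_full","tray_empty","counter","wheel_grip","rack","bottle","tape","eyecase","plug"):
        for r in outline_of(t,n):
            if r["conf"]<.3: continue
            m=cv2.erode(r["region"].astype(np.uint8),np.ones((3,3)))>0; m&=d>0
            P=Y[m]; col=np.median(p[m],0)
            print(n,t,round(r["conf"],2),np.round(r["bbox"]),"col",col,"med",np.round(np.median(P,0),3),"z",np.round(np.percentile(P[:,2],[2,98]),3),rect(P))
p,d=camera("top");Y=W["top"];hsv=cv2.cvtColor(p,cv2.COLOR_BGR2HSV)
np.save("Y.npy",Y)
wt=(hsv[...,1]<60)&(hsv[...,2]>170)&(np.arange(480)[:,None]>170)&(np.arange(480)[:,None]<225)
k,l,s,c=cv2.connectedComponentsWithStats(wt.astype(np.uint8))
for i in range(1,k):
    if s[i,4]>150:
        P=Y[l==i]; q=P-P.mean(0); nrm=np.linalg.svd(q,full_matrices=0)[2]; print("lab",np.round(c[i]),s[i,4],np.round(P.mean(0),3),np.round(nrm,2).tolist())
red=((hsv[...,0]<8)|(hsv[...,0]>172))&(hsv[...,1]>150); red[:240]=0;red[290:]=0;red[:,:330]=0;red[:,380:]=0
P=Y[red];P=P[P[:,2]>.07]; print("knob",len(P),P.mean(0),rect(P))
cv2.imwrite("pics/crop1.png",cv2.resize(p[90:320,255:455],None,fx=2.6,fy=2.6,interpolation=cv2.INTER_CUBIC))
E
```

```text
top case_a 0.98 [215. 335.  50.  49.] col [ 26. 173. 248.] med [0.275 0.274 0.051] z [0.038 0.055] [275.8 275.5  88.2  58.4 -33.4]
top case_a 0.97 [388. 205.  46.  34.] col [156. 157. 153.] med [ 0.555 -0.08   0.106] z [0.078 0.119] [564.4 -80.5  88.7  69.9  82.4]
top case_a 0.91 [162. 193.  38.  41.] col [208. 217.  40.] med [0.581 0.426 0.051] z [0.018 0.055] [585.6 431.4  89.8  60.5  -4.1]
top case_a 0.81 [290. 186.  46.  36.] col [155. 156. 152.] med [0.584 0.135 0.106] z [0.078 0.118] [594.4 133.8  89.3  71.   81.5]
top case_a 0.74 [338. 197.  47.  31.] col [157. 157. 152.] med [0.569 0.028 0.106] z [0.086 0.119] [576.2  27.3  87.   64.7  83.7]
top case_a 0.63 [130. 333.  56.  44.] col [186.  194.   29.5] med [0.271 0.451 0.051] z [0.014 0.054] [272.1 458.4  90.6  59.1  60.4]
top tray_full 0.88 [213. 265. 115.  59.] col [100. 214.  69.] med [0.43  0.305 0.006] z [0.002 0.018] [429.2 302.7 238.1 117.6  86.6]
top tray_empty 0.62 [480. 278. 117.  70.] col [  0. 243. 247.] med [ 0.424 -0.297  0.006] z [0.002 0.019] [ 423.3 -294.1  239.8  118.2  -79.8]
top tray_empty 0.34 [349. 160. 
[... 3118 characters left out ...]
3 -0.047  0.015] z [0.007 0.019] [536.  -44.   56.6  44.5 -86.2]
side plug 0.56 [315. 267.  37.  30.] col [ 36.  40. 112.] med [ 0.423 -0.014  0.073] z [0.044 0.087] [443.5 -18.6  72.   50.4 -21.6]
lab [220. 190.] 266 [0.571 0.276 0.11 ] [[-0.64, 0.77, 0.03], [0.76, 0.62, 0.21], [0.14, 0.16, -0.98]]
lab [287. 189.] 382 [0.58  0.137 0.106] [[-0.14, -0.99, -0.0], [-0.85, 0.12, -0.52], [0.51, -0.07, -0.86]]
lab [338. 198.] 392 [0.564 0.028 0.107] [[-0.15, -0.99, -0.01], [-0.84, 0.14, -0.52], [-0.52, 0.07, 0.85]]
lab [389. 207.] 398 [ 0.545 -0.079  0.12 ] [[-0.29, 0.14, 0.94], [0.15, 0.98, -0.1], [-0.94, 0.12, -0.31]]
knob 223 [ 0.42416859 -0.00742208  0.09149451] [363.7  28.8 186.9  51.3 -30.3]
```

View pics/crop1.png

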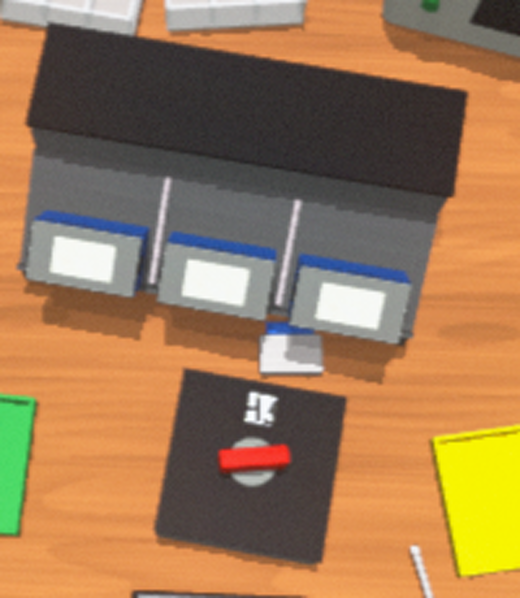

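The crop shows the three blue cases on the rack, plus the plug in front of b/c and the red knob, with a number near 3/4 in the window. Next I check the fingertip geometry and compute the approach to the right-hand case, c.

```bash
cat >> h.py <<'E'
def go(x,y,z,yaw,s=None):
    "shift (mm) in tool axes and turn to bring TCP to x,y,z (m) with tool y along yaw (deg, mod 180)"
    from scipy.spatial.transform import Rotation as Ro
    s=s or ctrl.get_obs(); q=np.array(s["eef_rot"]); R=Ro.from_quat(q[[1,2,3,0]]).as_matrix()
    sh=R.T@(np.array([x,y,z])-np.array(s["eef_pos"]))*1000
    cur=np.degrees(np.arctan2(R[1,1],R[0,1])); t=-((yaw-cur+90)%180-90)
    print("shift",np.round(sh,1),"turn",round(np.radians(t),3),"q6",round(s["q"][5],2),"toolx",np.round(R[:,0],3),"tooly",np.round(R[:,1],3),"z",np.round(R[:,2],3))
def st():
    s=ctrl.get_obs(); print({k:np.round(s[k],3).tolist() for k in("time_s","eef_pos","eef_rot","wrist_force","torque","opening","grasp_force")})
E
python3 - <<'E'
from h import *
for n in("side","top"):
    p,d=camera(n);P=cloud(n,d)[d>0]
    m=(np.hypot(P[:,0]-.233,P[:,1]-.526)<.075)&(P[:,2]>.05)&(P[:,2]<.42); P=P[m]; h,b=np.histogram(P[:,2],np.arange(.19,.42,.01)); print(n,len(P),np.round(np.percentile(P[:,2],[0,1,3,10]),3),h)
xh=np.array([np.cos(np.radians(-8.4)),np.sin(np.radians(-8.4))])
for L in ((.580,.137),(.5645,.0285),(.549,-.080)):
    c=np.array(L)+.012*xh; print(np.round(c,4)); go(*c,.25,-8.4)
E
```

```text
side 2168 [0.05  0.051 0.052 0.254] [  0   0   0   0   0  13  75  66  72  46  79  99  88 116 141 143  78 134
 160 167 162 245]
top 2076 [0.05  0.05  0.051 0.052] [  0   0   0   0   0  20  70  60  35   6  87 168 166 172 213 359 124 127
  70   0   0   0]
[0.5919 0.1352]
shift [-486.1 -211.3  -18.7] turn 1.3 q6 -0.21 toolx [-0.914  0.406  0.   ] tooly [0.406 0.914 0.   ] z [-0.  0. -1.]
[0.5764 0.0267]
shift [-516.  -316.7  -18.7] turn 1.3 q6 -0.21 toolx [-0.914  0.406  0.   ] tooly [0.406 0.914 0.   ] z [-0.  0. -1.]
[ 0.5609 -0.0818]
shift [-545.8 -422.2  -18.7] turn 1.3 q6 -0.21 toolx [-0.914  0.406  0.   ] tooly [0.406 0.914 0.   ] z [-0.  0. -1.]
```

>>> move_arm([
  [[1,-330,-255,-19,1.24],[1,-330,-255,-19,1.24],[1,-330,-255,-19,1.24],[1,-330,-255,-19,1.24],[1,-330,-255,-19,1.24],[1,-330,-255,-19,1.24],[1,-330,-255,-19,1.24],[1,-330,-255,-19,1.24],[1,-330,-255,-19,1.24],[1,-330,-255,-19,1.24]],
])

```text
time_s: 2.18
eef_pos: [0.4317, 0.1574, 0.2507]
eef_rot: [0.0, 0.739, 0.673, 0.0]
wrist_force: [0.6, 0.6, -0.1]
opening: 1.002
grasp_force: 0.0
```

```bash
python3 -c "
from h import *
st(); go(.561,-.082,.25,-8.4)"
```

```text
{'time_s': 2.183, 'eef_pos': [0.432, 0.157, 0.251], 'eef_rot': [0.0, 0.739, 0.673, 0.0], 'wrist_force': [0.601, 0.636, -0.113], 'torque': [0.022, 0.007, 0.018], 'opening': 1.002, 'grasp_force': 0.0}
shift [-226.3  151.     0.8] turn 0.053 q6 0.18 toolx [0.093 0.996 0.   ] tooly [ 0.996 -0.093  0.001] z [ 0.001  0.    -1.   ]
```

>>> move_arm([
  [[1,-226,151,1,0.055],[1,-226,151,1,0.055],[1,-226,151,1,0.055],[1,-226,151,1,0.055],[1,-226,151,1,0.055],[1,-226,151,1,0.055],[1,-226,151,1,0.055],[1,-226,151,40,0.055],[1,-226,151,80,0.055],[1,-226,151,110,0.055]],
])

```text
time_s: 3.02
eef_pos: [0.5611, -0.0795, 0.1377]
eef_rot: [-0.001, 0.756, 0.655, -0.0]
wrist_force: [-0.7, 0.7, -1.1]
opening: 1.001
grasp_force: 0.0
```

```bash
python3 - <<'E'
from h import *
st(); go(.561,-.082,.07,-8.4)
p,d=camera("side"); cv2.imwrite("pics/s1.png",cv2.resize(p[130:330,260:500],None,fx=3,fy=3))
E
```

```text
{'time_s': 3.017, 'eef_pos': [0.561, -0.079, 0.138], 'eef_rot': [-0.001, 0.756, 0.655, -0.0], 'wrist_force': [-0.658, 0.665, -1.077], 'torque': [-0.021, 0.013, 0.008], 'opening': 1.001, 'grasp_force': 0.0}
shift [-2.5  0.4 67.7] turn 0.003 q6 -0.21 toolx [0.143 0.99  0.   ] tooly [ 0.99  -0.143 -0.001] z [-0.001  0.001 -1.   ]
```

View pics/s1.png

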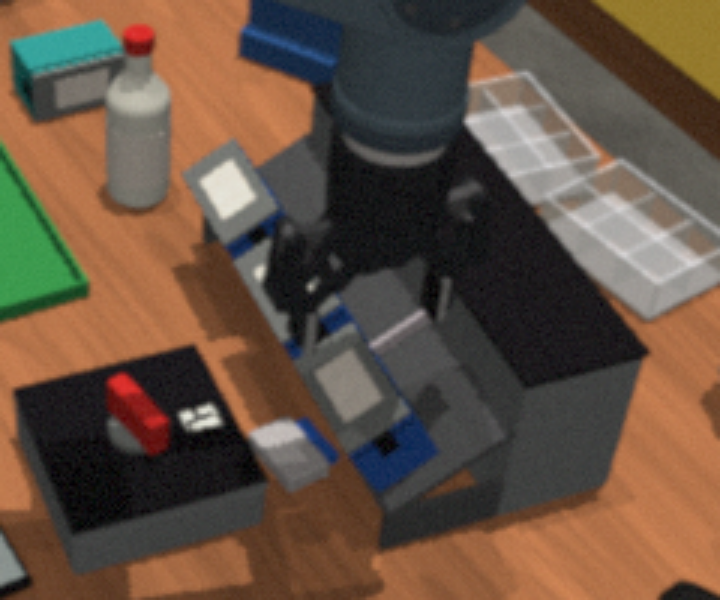

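The fingers straddle case c (crop ~(350,380)) and clear the box. I descend and close gently.

>>> move_arm([
  [[1,-2,0,25,0],[1,-2,0,45,0],[1,-2,0,58,0],[1,-2,0,66,0],[1,-2,0,68,0],[0.9,-2,0,68,0],[0.85,-2,0,68,0],[0.8,-2,0,68,0],[0.75,-2,0,68,0],[0.7,-2,0,68,0]],
])

```text
time_s: 3.9
eef_pos: [0.5606, -0.0808, 0.0743]
eef_rot: [-0.001, 0.755, 0.655, -0.001]
wrist_force: [-11.8, 1.4, 14.4]
opening: 0.712
grasp_force: 58.0
```

```bash
python3 - <<'E'
from h import *
st()
p,d=camera("side"); cv2.imwrite("pics/s2.png",cv2.resize(p[180:310,300:460],None,fx=4,fy=4))
E
```

```text
{'time_s': 3.9, 'eef_pos': [0.561, -0.081, 0.074], 'eef_rot': [-0.001, 0.755, 0.655, -0.001], 'wrist_force': [-11.818, 1.366, 14.372], 'torque': [0.184, 1.63, -0.013], 'opening': 0.712, 'grasp_force': 57.96}
```

View pics/s2.png

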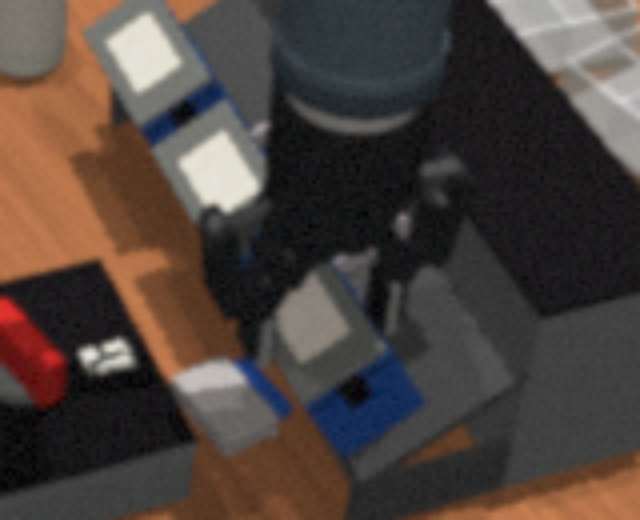

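The case is righting itself in the fingers: opening 0.71 means about 60 mm. I close further while easing up.

>>> move_arm([
  [[0.66,0,0,-4,0],[0.62,0,0,-7,0],[0.58,0,0,-10,0],[0.55,0,0,-14,0],[0.5,0,0,-18,0],[0.5,0,0,-25,0],[0.5,0,0,-40,0],[0.5,0,0,-60,0],[0.5,0,0,-80,0],[0.5,0,0,-80,0]],
])

```text
time_s: 4.78
eef_pos: [0.5644, -0.0819, 0.1569]
eef_rot: [0.003, 0.755, 0.655, 0.002]
wrist_force: [0.9, -0.6, -5.5]
opening: 0.631
grasp_force: 59.8
```

```bash
python3 - <<'E'
from h import *
st()
p,d=camera("side"); cv2.imwrite("pics/s3.png",cv2.resize(p[150:310,280:480],None,fx=3.5,fy=3.5))
E
```

```text
{'time_s': 4.783, 'eef_pos': [0.564, -0.082, 0.157], 'eef_rot': [0.003, 0.755, 0.655, 0.002], 'wrist_force': [0.875, -0.631, -5.476], 'torque': [0.051, -0.052, -0.054], 'opening': 0.631, 'grasp_force': 59.762}
```

View pics/s3.png

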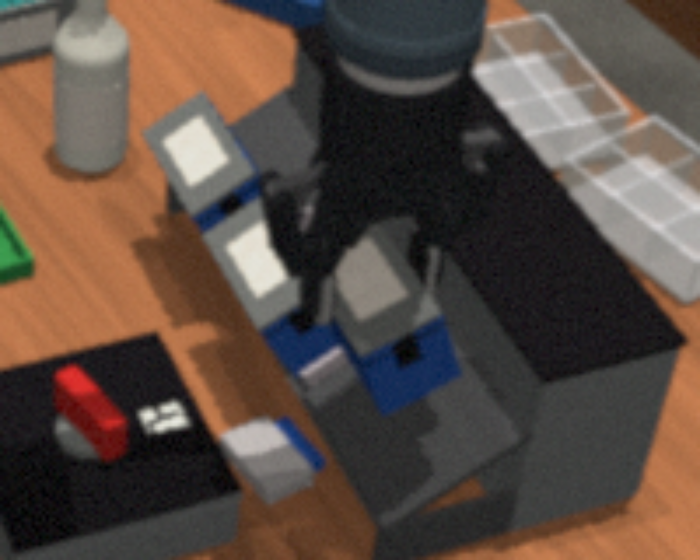

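Held almost upright; the wrist reads about 5.5 N, which suggests full. I measure its tilt and height in the hand, and the tray positions.

```bash
cat >> h.py <<'E'
def held():
    s=ctrl.get_obs();e=np.array(s["eef_pos"]);q=s["eef_rot"]
    from scipy.spatial.transform import Rotation as Ro
    R=Ro.from_quat(np.array(q)[[1,2,3,0]]).as_matrix()
    for n in("side","top"):
        p,d=camera(n);Y=cloud(n,d);h=cv2.cvtColor(p,cv2.COLOR_BGR2HSV)
        L=(Y-e)@R*1000   # tool axes mm
        near=(abs(L[...,0])<55)&(abs(L[...,1])<45)&(L[...,2]>-70)&(L[...,2]<70)&(d>0)
        blue=near&(h[...,0]>100)&(h[...,0]<130)&(h[...,1]>150)&(h[...,2]>50)
        lid=near&(h[...,1]<70)&(h[...,2]>75)&(abs(L[...,2]+15)<45)&~blue
        for nm,m in(("blue",blue),("lid",lid)):
            P=L[m]
            if len(P)<30: print(n,nm,len(P));continue
            c=np.median(P,0);print(n,nm,len(P),"med",np.round(c,1),"pct x",np.round(np.percentile(P[:,0],[2,98]),1),"y",np.round(np.percentile(P[:,1],[2,98]),1),"z",np.round(np.percentile(P[:,2],[2,50,98]),1))
            if nm=="lid":
                for _ in range(4):
                    c=P.mean(0);v=np.linalg.svd(P-c,full_matrices=0)[2][2];P=P[abs((P-c)@v)<max(3,0*1)]
                print("  plane n",np.round(v*np.sign(-v[2]),3),"c",np.round(c,1),len(P))
E
python3 - <<'E'
from h import *
st();held();st()
E
```

```text
{'time_s': 4.833, 'eef_pos': [0.563, -0.082, 0.155], 'eef_rot': [0.002, 0.755, 0.655, 0.001], 'wrist_force': [-0.532, -0.236, -5.519], 'torque': [-0.009, 0.002, 0.023], 'opening': 0.634, 'grasp_force': 59.576}
side blue 414 med [-46.2   4.    8.1] pct x [-48.8   0.9] y [-22.6  31.6] z [-22.9   8.1  33.4]
side lid 450 med [-11.2  -2.7 -27.5] pct x [-45.6  21.1] y [-32.4  30.8] z [-39.8 -27.5 -15.3]
  plane n [-0.008 -0.277 -0.961] c [ -9.6  -1.9 -27.4] 319
top blue 0
top lid 0
{'time_s': 4.933, 'eef_pos': [0.561, -0.081, 0.151], 'eef_rot': [-0.0, 0.756, 0.655, -0.0], 'wrist_force': [0.061, -0.088, -6.377], 'torque': [0.049, 0.076, -0.054], 'opening': 0.629, 'grasp_force': 59.583}
```

```bash
cat >> h.py <<'E'
def face(n="side"):
    from scipy.spatial.transform import Rotation as Ro
    s=ctrl.get_obs();e=np.array(s["eef_pos"]);R=Ro.from_quat(np.array(s["eef_rot"])[[1,2,3,0]]).as_matrix()
    p,d=camera(n);L=(cloud(n,d)-e)@R*1000;h=cv2.cvtColor(p,cv2.COLOR_BGR2HSV)
    m=(d>0)&(abs(L[...,0]+46)<7)&(abs(L[...,1])<60)&(abs(L[...,2])<80)&(h[...,0]>100)&(h[...,0]<130)&(h[...,1]>120)
    P=L[m][:,1:].astype(np.float32); r=cv2.minAreaRect(P); print(n,len(P),"z",np.round(s["eef_pos"][2],4),"end face y,z rect",np.round(r[0],1),np.round(r[1],1),round(r[2],1),"corners",np.round(cv2.boxPoints(r),1).tolist())
E
python3 - <<'E'
from h import *
face();st()
go(.429,.3035,.151,-3.4)
E
```

```text
side 420 z 0.1514 end face y,z rect [5.7 5. ] [60.4 50.1] 70.4 corners [[-28.0, -15.100000381469727], [19.200000762939453, -31.899999618530273], [39.400001525878906, 25.0], [-7.800000190734863, 41.79999923706055]]
{'time_s': 4.983, 'eef_pos': [0.561, -0.081, 0.151], 'eef_rot': [-0.001, 0.755, 0.655, -0.001], 'wrist_force': [-0.48, 0.574, -6.242], 'torque': [0.022, 0.026, -0.005], 'opening': 0.635, 'grasp_force': 59.588}
shift [ 3.616e+02 -1.846e+02  3.000e-01] turn -0.083 q6 -0.21 toolx [0.142 0.99  0.   ] tooly [ 0.99  -0.142 -0.002] z [-0.002  0.001 -1.   ]
```

Case c's end face measures 50x60 mm and is tilted 19.6°. Its lowest (front) edge is 42 mm below the TCP, and it weighs about 6.3 N, so it is **full** and goes to the green tray, left half. I lift and carry.

>>> move_arm([
  [[0.5,0,0,-30,0],[0.5,0,-20,-60,0],[0.5,40,-40,-65,-0.02],[0.5,76,-58,-65,-0.04],[0.5,112,-76,-65,-0.06],[0.5,148,-94,-65,-0.083],[0.5,184,-112,-65,-0.083],[0.5,220,-130,-65,-0.083],[0.5,256,-148,-65,-0.083],[0.5,290,-165,-65,-0.083]],
])

```text
time_s: 5.82
eef_pos: [0.4372, 0.2312, 0.2156]
eef_rot: [-0.001, 0.728, 0.686, -0.001]
wrist_force: [1.6, 0.9, -5.9]
opening: 0.632
grasp_force: 59.9
```

```bash
python3 - <<'E'
from h import *
st();go(.4155,.3614,.060,-3.5)
E
```

```text
{'time_s': 5.817, 'eef_pos': [0.437, 0.231, 0.216], 'eef_rot': [-0.001, 0.728, 0.686, -0.001], 'wrist_force': [1.57, 0.868, -5.931], 'torque': [0.08, -0.066, -0.013], 'opening': 0.632, 'grasp_force': 59.938}
shift [128.8 -29.  155.6] turn 0.002 q6 0.3 toolx [ 0.059  0.998 -0.001] tooly [ 0.998 -0.059 -0.003] z [-0.003 -0.    -1.   ]
```

>>> move_arm([
  [[0.5,35,-8,20,0],[0.5,70,-16,45,0],[0.5,100,-23,75,0],[0.5,120,-27,105,0],[0.5,129,-29,130,0],[0.5,129,-29,145,0],[0.5,129,-29,154,0],[0.5,129,-29,156,0],[0.5,129,-29,156,0],[0.5,129,-29,156,0]],
])

```text
time_s: 6.65
eef_pos: [0.4188, 0.3599, 0.0621]
eef_rot: [0.0, 0.728, 0.686, 0.001]
wrist_force: [0.5, -0.9, -4.5]
opening: 0.621
grasp_force: 60.9
```

```bash
python3 - <<'E'
from h import *
st();face()
E
```

```text
{'time_s': 6.65, 'eef_pos': [0.419, 0.36, 0.062], 'eef_rot': [0.0, 0.728, 0.686, 0.001], 'wrist_force': [0.54, -0.924, -4.55], 'torque': [0.033, 0.024, 0.007], 'opening': 0.621, 'grasp_force': 60.918}
side 310 z 0.0621 end face y,z rect [4.8 4.3] [58.3 46.7] 73.0 corners [[-26.100000381469727, -16.700000762939453], [18.600000381469727, -30.399999618530273], [35.599998474121094, 25.299999237060547], [-9.0, 39.0]]
```

>>> move_arm([
  [[0.5,0,0,6,0],[0.5,0,0,11,0],[0.5,0,0,15,0],[0.5,0,0,17,0],[0.5,0,3,17,0],[0.5,0,6,17,0],[0.5,0,9,17,0],[0.5,0,12,17,0],[0.5,0,15,17,0],[0.5,0,17,17,0]],
])

```text
time_s: 7.53
eef_pos: [0.4336, 0.3594, 0.0449]
eef_rot: [-0.001, 0.728, 0.686, -0.001]
wrist_force: [-7.1, 0.4, 7.0]
opening: 0.625
grasp_force: 60.3
```

```bash
python3 - <<'E'
from h import *
st();face()
E
```

```text
{'time_s': 7.533, 'eef_pos': [0.434, 0.359, 0.045], 'eef_rot': [-0.001, 0.728, 0.686, -0.001], 'wrist_force': [-7.067, 0.382, 6.953], 'torque': [0.21, 1.792, -0.003], 'opening': 0.625, 'grasp_force': 60.307}
side 291 z 0.0449 end face y,z rect [4.7 5. ] [57.1 46.7] 72.5 corners [[-26.100000381469727, -15.199999809265137], [18.399999618530273, -29.200000762939453], [35.5, 25.299999237060547], [-9.0, 39.29999923706055]]
```

Gripped fast, it slid rather than turned. I now ease the rear finger back gradually so the case pivots flat on its floor edge.

>>> move_arm([
  [[0.64,0,1,-1,0],[0.66,0,2,-1,0],[0.67,0,3,-1,0],[0.68,0,4,-1,0],[0.69,0,5,-1,0],[0.7,0,6.5,-1,0],[0.71,0,8,-1,0],[0.72,0,9.5,-1,0],[0.73,0,11,-1,0],[0.75,0,12,-1,0]],
])

```text
time_s: 8.42
eef_pos: [0.4468, 0.3582, 0.0452]
eef_rot: [-0.0, 0.728, 0.686, -0.0]
wrist_force: [-0.4, -0.3, -0.3]
opening: 0.752
grasp_force: 0.0
```

```bash
python3 - <<'E'
from h import *
st();face()
E
```

```text
{'time_s': 8.417, 'eef_pos': [0.447, 0.358, 0.045], 'eef_rot': [-0.0, 0.728, 0.686, -0.0], 'wrist_force': [-0.359, -0.307, -0.271], 'torque': [0.031, -0.025, 0.028], 'opening': 0.752, 'grasp_force': 0.0}
side 309 z 0.0452 end face y,z rect [-0.2 11.3] [50.2 57.9] 1.4 corners [[-26.0, 39.599998474121094], [-24.600000381469727, -18.299999237060547], [25.600000381469727, -17.0], [24.200000762939453, 40.79999923706055]]
```

Case c stands flat in the green tray and is free. Next is the middle case, b.

```bash
python3 - <<'E'
from h import *
go(.5764,.0265,.21,-8.4)
E
```

```text
shift [-323.5  148.7 -164.8] turn 0.087 q6 0.53 toolx [0.059 0.998 0.   ] tooly [ 0.998 -0.059 -0.   ] z [-0.  0. -1.]
```

>>> move_arm([
  [[0.78,0,0,-30,0],[0.85,0,0,-70,0],[1,0,0,-110,0],[1,-20,10,-145,0.02],[1,-55,25,-165,0.04],[1,-92,42,-165,0.06],[1,-130,60,-165,0.087],[1,-168,77,-165,0.087],[1,-206,95,-165,0.087],[1,-244,112,-165,0.087]],
])

```text
time_s: 9.3
eef_pos: [0.5442, 0.1072, 0.2105]
eef_rot: [0.0, 0.757, 0.654, 0.0]
wrist_force: [1.2, 0.5, -0.3]
opening: 1.004
grasp_force: 0.0
```

>>> move_arm([
  [[1,-38,17,0,0],[1,-70,32,0,0],[1,-79,37,10,0],[1,-79,37,40,0],[1,-79,37,65,0],[1,-79,37,80,0],[1,-79,37,85,0],[1,-79,37,90,0],[1,-79,37,90,0],[1,-79,37,90,0]],
])

```text
time_s: 10.13
eef_pos: [0.5697, 0.0256, 0.1212]
eef_rot: [0.001, 0.757, 0.654, 0.0]
wrist_force: [-0.1, -0.5, 0.3]
opening: 1.003
grasp_force: 0.0
```

```bash
python3 - <<'E'
from h import *
st();go(.5764,.0265,.072,-8.4)
p,d=camera("side"); cv2.imwrite("pics/s4.png",cv2.resize(p[110:310,160:420],None,fx=3,fy=3))
E
```

```text
{'time_s': 10.133, 'eef_pos': [0.57, 0.026, 0.121], 'eef_rot': [0.001, 0.757, 0.654, 0.0], 'wrist_force': [-0.069, -0.489, 0.277], 'torque': [0.028, 0.059, -0.006], 'opening': 1.003, 'grasp_force': 0.0}
shift [ 1.8  6.4 49.2] turn 0.001 q6 -0.02 toolx [ 0.145  0.989 -0.   ] tooly [ 0.989 -0.145  0.001] z [ 0.001 -0.    -1.   ]
```

View pics/s4.png

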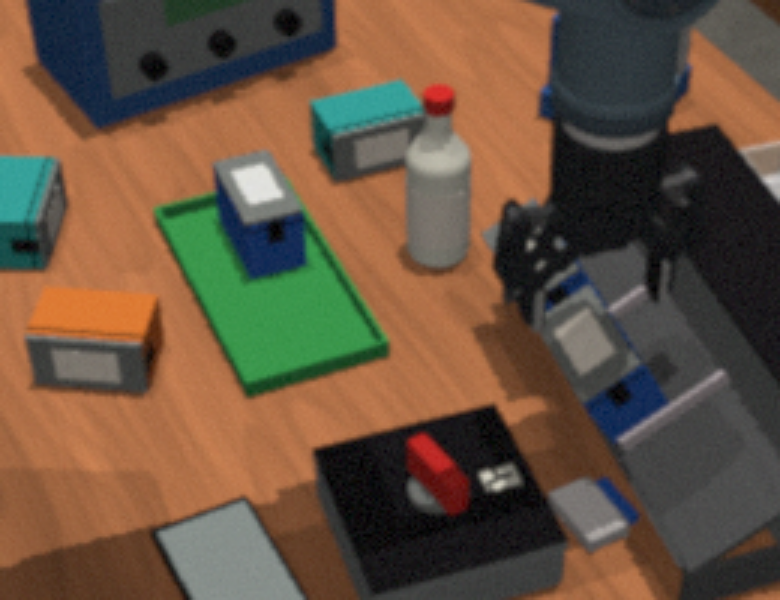

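Case c stands flat in the green tray (crop ~(260,215)), lid up, and the fingers straddle case b (~(590,350)). I descend and grip.

>>> move_arm([
  [[1,2,6,5,0],[1,2,6,20,0],[1,2,6,35,0],[1,2,6,45,0],[1,2,6,48,0],[0.9,2,6,48,0],[0.85,2,6,48,0],[0.8,2,6,48,0],[0.75,2,6,48,0],[0.7,2,6,48,0]],
])

```text
time_s: 11.02
eef_pos: [0.5757, 0.0265, 0.0742]
eef_rot: [0.0, 0.757, 0.654, 0.0]
wrist_force: [-5.8, -0.5, 9.8]
opening: 0.718
grasp_force: 58.1
```

>>> move_arm([
  [[0.66,0,0,-3,0],[0.62,0,0,-5,0],[0.58,0,0,-7,0],[0.55,0,0,-10,0],[0.5,0,0,-15,0],[0.5,0,0,-25,0],[0.5,0,0,-45,0],[0.5,0,0,-65,0],[0.5,0,0,-80,0],[0.5,0,0,-80,0]],
])

```text
time_s: 11.85
eef_pos: [0.5778, 0.0262, 0.1566]
eef_rot: [0.003, 0.757, 0.654, 0.002]
wrist_force: [2.0, -0.8, -6.6]
opening: 0.627
grasp_force: 60.3
```

```bash
python3 - <<'E'
from h import *
st();face();held();st()
E
```

```text
{'time_s': 11.85, 'eef_pos': [0.578, 0.026, 0.157], 'eef_rot': [0.003, 0.757, 0.654, 0.002], 'wrist_force': [2.038, -0.806, -6.555], 'torque': [-0.024, -0.178, -0.056], 'opening': 0.627, 'grasp_force': 60.311}
side 405 z 0.1566 end face y,z rect [5.6 4.7] [60.6 49.8] 70.4 corners [[-28.0, -15.399999618530273], [18.899999618530273, -32.099998474121094], [39.29999923706055, 24.899999618530273], [-7.699999809265137, 41.599998474121094]]
side blue 402 med [-44.4   3.3   8.6] pct x [-47.5   6.2] y [-23.3  31.1] z [-22.1   8.6  34.1]
side lid 386 med [ -6.4  -1.1 -27.3] pct x [-43.6  32. ] y [-31.7  31.1] z [-36.6 -27.3 -17.5]
  plane n [-0.007 -0.257 -0.966] c [ -2.9  -0.  -27.1] 281
top blue 0
top lid 0
{'time_s': 12.0, 'eef_pos': [0.575, 0.027, 0.151], 'eef_rot': [-0.0, 0.757, 0.654, -0.0], 'wrist_force': [1.106, 0.29, -4.913], 'torque': [0.052, 0.067, -0.067], 'opening': 0.625, 'grasp_force': 59.84}
```

The reading is about 5 N, so case b is **full** too and goes to the green tray, right half.

```bash
python3 - <<'E'
from h import *
st();go(.4086,.2486,.060,-3.5)
E
```

```text
{'time_s': 12.0, 'eef_pos': [0.575, 0.027, 0.151], 'eef_rot': [-0.0, 0.757, 0.654, -0.0], 'wrist_force': [1.106, 0.29, -4.913], 'torque': [0.052, 0.067, -0.067], 'opening': 0.625, 'grasp_force': 59.84}
shift [ 195.5 -196.5   91.7] turn -0.085 q6 -0.01 toolx [0.146 0.989 0.   ] tooly [ 0.989 -0.146 -0.001] z [-0.001  0.    -1.   ]
```

>>> move_arm([
  [[0.5,0,0,-25,0],[0.5,0,-25,-50,0],[0.5,20,-55,-60,-0.02],[0.5,48,-85,-60,-0.04],[0.5,78,-115,-60,-0.06],[0.5,108,-142,-60,-0.085],[0.5,138,-166,-60,-0.085],[0.5,165,-185,-55,-0.085],[0.5,185,-194,-35,-0.085],[0.5,195,-197,-10,-0.085]],
])

```text
time_s: 12.83
eef_pos: [0.4077, 0.2509, 0.1622]
eef_rot: [0.0, 0.727, 0.686, 0.001]
wrist_force: [0.8, -0.2, -5.1]
opening: 0.624
grasp_force: 62.3
```

>>> move_arm([
  [[0.5,0,0,25,0],[0.5,0,0,50,0],[0.5,0,0,75,0],[0.5,0,0,92,0],[0.5,0,0,100,0],[0.5,0,0,100,0],[0.5,0,0,100,0],[0.5,0,0,100,0],[0.5,0,0,100,0],[0.5,0,0,100,0]],
])

```text
time_s: 13.67
eef_pos: [0.4098, 0.2484, 0.0635]
eef_rot: [0.001, 0.728, 0.685, 0.001]
wrist_force: [1.1, -0.1, -4.2]
opening: 0.618
grasp_force: 62.3
```

```bash
python3 - <<'E'
from h import *
st();go(.4086,.2486,.046,-3.5);face()
E
```

```text
{'time_s': 13.667, 'eef_pos': [0.41, 0.248, 0.063], 'eef_rot': [0.001, 0.728, 0.685, 0.001], 'wrist_force': [1.078, -0.143, -4.232], 'torque': [0.063, -0.001, -0.026], 'opening': 0.618, 'grasp_force': 62.32}
shift [ 0.1 -1.2 17.5] turn 0.0 q6 0.36 toolx [0.061 0.998 0.001] tooly [ 0.998 -0.061  0.002] z [ 0.002  0.001 -1.   ]
side 316 z 0.0635 end face y,z rect [6.4 4.4] [57.4 47.1] 74.3 corners [[-24.100000381469727, -16.899999618530273], [21.299999237060547, -29.600000381469727], [36.79999923706055, 25.600000381469727], [-8.5, 38.400001525878906]]
```

>>> move_arm([
  [[0.5,0,0,6,0],[0.5,0,0,11,0],[0.5,0,0,15,0],[0.5,0,0,17,0],[0.5,0,0,18,0],[0.5,0,0,18,0],[0.62,0,0,18,0],[0.63,0,1,17.5,0],[0.64,0,2,17,0],[0.65,0,2.5,17,0]],
])

```text
time_s: 14.55
eef_pos: [0.4124, 0.2481, 0.0456]
eef_rot: [0.001, 0.728, 0.685, 0.001]
wrist_force: [1.0, 0.1, -1.0]
opening: 0.648
grasp_force: 0.5
```

>>> move_arm([
  [[0.66,0,1,0,0],[0.67,0,2,0,0],[0.68,0,3,0,0],[0.69,0,4,0,0],[0.69,0,6,0,0],[0.7,0,8,0,0],[0.71,0,9,0,0],[0.72,0,11,0,0],[0.73,0,12,0,0],[0.75,0,13,0,0]],
])

```text
time_s: 15.38
eef_pos: [0.4242, 0.2472, 0.0452]
eef_rot: [-0.0, 0.728, 0.685, -0.0]
wrist_force: [-0.2, 0.2, -0.7]
opening: 0.754
grasp_force: 0.0
```

```bash
python3 - <<'E'
from h import *
st();face();go(.5919,.1352,.21,-8.4)
E
```

```text
{'time_s': 15.383, 'eef_pos': [0.424, 0.247, 0.045], 'eef_rot': [-0.0, 0.728, 0.685, -0.0], 'wrist_force': [-0.152, 0.194, -0.724], 'torque': [-0.033, 0.026, -0.019], 'opening': 0.754, 'grasp_force': 0.0}
side 332 z 0.0452 end face y,z rect [ 0.8 11.5] [50.8 57.8] 1.3 corners [[-25.299999237060547, 39.79999923706055], [-24.0, -18.0], [26.799999237060547, -16.899999618530273], [25.5, 40.900001525878906]]
shift [-101.5  174.  -164.8] turn 0.086 q6 0.35 toolx [ 0.061  0.998 -0.   ] tooly [ 0.998 -0.061 -0.   ] z [-0. -0. -1.]
```

Case b stands flat and is released. Next is case a.

>>> move_arm([
  [[0.78,0,0,-30,0],[0.85,0,0,-70,0],[1,0,0,-110,0],[1,-10,15,-145,0.02],[1,-25,43,-165,0.04],[1,-43,75,-165,0.06],[1,-63,108,-165,0.087],[1,-82,140,-165,0.087],[1,-97,167,-165,0.087],[1,-102,174,-165,0.087]],
])

```text
time_s: 16.27
eef_pos: [0.5949, 0.1317, 0.2101]
eef_rot: [0.001, 0.758, 0.652, 0.0]
wrist_force: [-0.5, 0.0, 0.1]
opening: 1.001
grasp_force: 0.0
```

```bash
python3 - <<'E'
from h import *
st();go(.5919,.1352,.073,-8.4)
E
```

```text
{'time_s': 16.267, 'eef_pos': [0.595, 0.132, 0.21], 'eef_rot': [0.001, 0.758, 0.652, 0.0], 'wrist_force': [-0.511, 0.036, 0.117], 'torque': [-0.009, 0.005, 0.002], 'opening': 1.001, 'grasp_force': 0.0}
shift [  3.1  -3.8 137.1] turn -0.004 q6 0.18 toolx [ 0.15   0.989 -0.001] tooly [ 0.989 -0.15   0.002] z [ 0.002 -0.001 -1.   ]
```

>>> move_arm([
  [[1,1,-1,35,0],[1,1,-1,70,0],[1,1,-1,95,0],[1,1,-1,112,0],[1,1,-1,124,0],[1,1,-1,132,0],[1,1,-1,136,0],[1,1,-1,136,0],[0.9,1,-1,136,0],[0.86,1,-1,136,0]],
])

```text
time_s: 17.1
eef_pos: [0.5919, 0.136, 0.0757]
eef_rot: [0.001, 0.757, 0.653, 0.001]
wrist_force: [-0.0, 0.3, 0.4]
opening: 0.86
grasp_force: 0.0
```

```bash
python3 - <<'E'
from h import *
st();go(.5919,.1352,.073,-8.4)
E
```

```text
{'time_s': 17.1, 'eef_pos': [0.592, 0.136, 0.076], 'eef_rot': [0.001, 0.757, 0.653, 0.001], 'wrist_force': [-0.017, 0.268, 0.359], 'torque': [-0.042, -0.001, 0.063], 'opening': 0.86, 'grasp_force': 0.0}
shift [-0.8  0.2  2.7] turn -0.001 q6 0.18 toolx [0.147 0.989 0.   ] tooly [ 0.989 -0.147  0.002] z [ 0.002  0.    -1.   ]
```

>>> move_arm([
  [[0.82,0,0,0,0],[0.78,0,0,0,0],[0.75,0,0,0,0],[0.7,0,0,0,0],[0.66,0,0,-3,0],[0.62,0,0,-5,0],[0.58,0,0,-7,0],[0.55,0,0,-10,0],[0.5,0,0,-15,0],[0.5,0,0,-25,0]],
])

```text
time_s: 17.93
eef_pos: [0.5899, 0.1358, 0.0985]
eef_rot: [-0.001, 0.757, 0.653, -0.001]
wrist_force: [0.1, 0.2, -1.0]
opening: 0.705
grasp_force: 57.9
```

>>> move_arm([
  [[0.5,0,0,-20,0],[0.5,0,0,-40,0],[0.5,0,0,-55,0],[0.5,0,0,-60,0],[0.5,0,0,-60,0],[0.5,0,0,-60,0],[0.5,0,0,-60,0],[0.5,0,0,-60,0],[0.5,0,0,-60,0],[0.5,0,0,-60,0]],
])

```text
time_s: 18.77
eef_pos: [0.5904, 0.1359, 0.1584]
eef_rot: [-0.0, 0.757, 0.653, -0.001]
wrist_force: [-0.0, -0.3, -0.6]
opening: 0.705
grasp_force: 58.0
```

```bash
python3 - <<'E'
from h import *
st();face()
# yellow tray centre from the top view, x dir = -79.8+90=10.2 deg
a=np.radians(10.3);c=np.array([.4233,-.2950])-.017*np.array([np.cos(a),np.sin(a)]);print(c);go(*c,.06,10.3);st()
E
```

```text
{'time_s': 18.767, 'eef_pos': [0.59, 0.136, 0.158], 'eef_rot': [-0.0, 0.757, 0.653, -0.001], 'wrist_force': [-0.023, -0.313, -0.59], 'torque': [-0.009, -0.001, 0.044], 'opening': 0.705, 'grasp_force': 58.022}
side 355 z 0.1584 end face y,z rect [ 7.2 -2.7] [58.  48.3] 61.5 corners [[-27.899999618530273, -16.700000762939453], [14.600000381469727, -39.70000076293945], [42.20000076293945, 11.199999809265137], [-0.20000000298023224, 34.29999923706055]]
[ 0.40657395 -0.29803964]
shift [-456.3 -117.8   98.8] turn -0.328 q6 0.18 toolx [ 0.147  0.989 -0.   ] tooly [ 0.989 -0.147 -0.001] z [-0.001 -0.    -1.   ]
{'time_s': 18.817, 'eef_pos': [0.591, 0.136, 0.159], 'eef_rot': [-0.0, 0.757, 0.653, -0.0], 'wrist_force': [-0.231, 0.072, -1.097], 'torque': [-0.061, 0.002, 0.002], 'opening': 0.705, 'grasp_force': 58.023}
```

Case a reads about 1 N, so it is **empty** and goes to the yellow tray. It is held at about 28° with its front edge 35 mm below the TCP.

>>> move_arm([
  [[0.5,0,-5,-30,0],[0.5,-10,-20,-55,-0.02],[0.5,-45,-38,-60,-0.06],[0.5,-83,-52,-60,-0.1],[0.5,-121,-64,-60,-0.15],[0.5,-159,-74,-60,-0.2],[0.5,-197,-84,-60,-0.25],[0.5,-235,-92,-60,-0.3],[0.5,-273,-100,-60,-0.328],[0.5,-310,-107,-60,-0.328]],
])

```text
time_s: 19.65
eef_pos: [0.4382, -0.1565, 0.2194]
eef_rot: [0.0, 0.64, 0.768, -0.0]
wrist_force: [-0.1, -0.5, -0.5]
opening: 0.706
grasp_force: 58.4
```

```bash
python3 - <<'E'
from h import *
st();go(.3987,-.2995,.06,10.3)
E
```

```text
{'time_s': 19.65, 'eef_pos': [0.438, -0.156, 0.219], 'eef_rot': [0.0, 0.64, 0.768, -0.0], 'wrist_force': [-0.057, -0.493, -0.524], 'torque': [0.003, -0.056, -0.018], 'opening': 0.706, 'grasp_force': 58.442}
shift [-133.5  -64.8  159.5] turn 0.002 q6 -0.78 toolx [-0.181  0.984 -0.   ] tooly [0.984 0.181 0.   ] z [ 0. -0. -1.]
```

>>> move_arm([
  [[0.5,-34,-17,15,0],[0.5,-68,-33,40,0],[0.5,-100,-49,70,0],[0.5,-124,-60,100,0],[0.5,-134,-65,128,0],[0.5,-134,-65,145,0],[0.5,-134,-65,156,0],[0.5,-134,-65,160,0],[0.5,-134,-65,160,0],[0.5,-134,-65,160,0]],
])

```text
time_s: 20.48
eef_pos: [0.4002, -0.2985, 0.0603]
eef_rot: [0.001, 0.64, 0.768, -0.0]
wrist_force: [0.7, -0.2, -1.7]
opening: 0.703
grasp_force: 58.4
```

```bash
python3 - <<'E'
from h import *
st();face();go(.3987,-.2995,.04,10.3);st()
E
```

```text
{'time_s': 20.483, 'eef_pos': [0.4, -0.299, 0.06], 'eef_rot': [0.001, 0.64, 0.768, -0.0], 'wrist_force': [0.675, -0.154, -1.728], 'torque': [-0.013, -0.023, -0.039], 'opening': 0.703, 'grasp_force': 58.45}
side 226 z 0.0603 end face y,z rect [ 5.  -3.9] [51.3 46.6] 62.5 corners [[-27.5, -15.899999618530273], [13.800000190734863, -37.400001525878906], [37.5, 8.100000381469727], [-3.9000000953674316, 29.600000381469727]]
shift [-0.4 -1.9 20.7] turn 0.001 q6 -1.06 toolx [-0.18   0.984 -0.002] tooly [0.984 0.18  0.001] z [ 0.002 -0.002 -1.   ]
{'time_s': 20.533, 'eef_pos': [0.4, -0.299, 0.061], 'eef_rot': [0.001, 0.64, 0.768, -0.0], 'wrist_force': [0.463, -0.149, -0.698], 'torque': [0.042, -0.008, -0.017], 'opening': 0.704, 'grasp_force': 58.449}
```

>>> move_arm([
  [[0.5,0,0,7,0],[0.5,0,0,13,0],[0.5,0,0,17,0],[0.5,0,0,19,0],[0.5,0,0,20,0],[0.5,0,0,21,0],[0.5,0,0,22,0],[0.5,0,0,22,0],[0.5,0,0,22,0],[0.5,0,0,22,0]],
])

```text
time_s: 21.37
eef_pos: [0.3994, -0.2982, 0.0393]
eef_rot: [-0.001, 0.64, 0.768, -0.0]
wrist_force: [-6.2, 9.0, 24.1]
opening: 0.704
grasp_force: 62.4
```

```bash
python3 - <<'E'
from h import *
st();face()
E
```

```text
{'time_s': 21.367, 'eef_pos': [0.399, -0.298, 0.039], 'eef_rot': [-0.001, 0.64, 0.768, -0.0], 'wrist_force': [-6.233, 8.958, 24.051], 'torque': [1.342, 1.425, -0.028], 'opening': 0.704, 'grasp_force': 62.353}
side 220 z 0.0393 end face y,z rect [ 5.1 -3.7] [50.9 47.6] 63.0 corners [[-27.700000762939453, -15.600000381469727], [14.800000190734863, -37.20000076293945], [37.900001525878906, 8.199999809265137], [-4.599999904632568, 29.799999237060547]]
```

>>> move_arm([
  [[0.5,0,0,-1,0],[0.5,0,0,-1.5,0],[0.7,0,1,-1.5,0],[0.71,0,2.5,-1.5,0],[0.72,0,4,-1.5,0],[0.73,0,6,-1.5,0],[0.73,0,8,-1.5,0],[0.74,0,10,-1.5,0],[0.74,0,12,-1.5,0],[0.74,0,14,-1.5,0]],
])

```text
time_s: 22.25
eef_pos: [0.4134, -0.2958, 0.0386]
eef_rot: [-0.0, 0.641, 0.768, 0.0]
wrist_force: [0.3, -0.8, 0.1]
opening: 0.737
grasp_force: 0.2
```

```bash
python3 - <<'E'
from h import *
st();face()
E
```

```text
{'time_s': 22.25, 'eef_pos': [0.413, -0.296, 0.039], 'eef_rot': [-0.0, 0.641, 0.768, 0.0], 'wrist_force': [0.285, -0.76, 0.079], 'torque': [-0.007, -0.09, 0.025], 'opening': 0.737, 'grasp_force': 0.192}
side 248 z 0.0386 end face y,z rect [4.8 2.8] [54.2 47.5] 87.0 corners [[-20.299999237060547, -23.0], [27.100000381469727, -25.5], [29.899999618530273, 28.600000381469727], [-17.5, 31.100000381469727]]
```

>>> move_arm([
  [[0.75,0,2,0,0],[0.76,0,4,0,0],[0.77,0,5,0,0],[0.78,0,5,0,0],[0.8,0,5,0,0],[0.8,0,5,0,0],[0.82,0,5,-20,0],[0.85,0,5,-50,0],[0.9,0,5,-90,0],[0.9,0,5,-130,0]],
])

```text
time_s: 23.13
eef_pos: [0.4172, -0.2942, 0.1693]
eef_rot: [-0.001, 0.641, 0.768, 0.0]
wrist_force: [0.9, -0.3, -0.4]
opening: 0.9
grasp_force: 0.0
```

```bash
python3 - <<'E'
from h import *
st()
p,d=camera("top");Y=cloud("top",d);h=cv2.cvtColor(p,cv2.COLOR_BGR2HSV);np.save("p2.npy",p)
m=(h[...,1]>150)&((h[...,0]<8)|(h[...,0]>172))&(abs(Y[...,0]-.425)<.05)&(abs(Y[...,1]+.009)<.05)&(Y[...,2]>.06)
print("knob",m.sum(),np.round(np.median(Y[m],0),4),rect(Y[m]))
b=(Y[...,2]>.04)&(Y[...,2]<.056)&(abs(Y[...,0]-.425)<.09)&(abs(Y[...,1]+.009)<.09)&(h[...,2]<110)
print("top",b.sum(),rect(Y[b]))
w=(Y[...,2]<.06)&(h[...,2]>150)&(h[...,1]<60)&(abs(Y[...,0]-.473)<.03)&(abs(Y[...,1]+.018)<.03); print("win",w.sum(),np.round(Y[w].mean(0),4))
s,_=camera("side")
v,u=np.argwhere(w).mean(0).astype(int)
A=cv2.warpAffine(p,cv2.getRotationMatrix2D((float(u),float(v)),0,14),(640,480)) if 0 else cv2.resize(p[v-22:v+40,u-30:u+30],(400,413),interpolation=cv2.INTER_CUBIC)
B=cv2.resize(s[60:440,140:480],(370,413),interpolation=cv2.INTER_AREA)
cv2.imwrite("pics/w1.png",np.hstack([A,B]))
E
```

```text
{'time_s': 23.133, 'eef_pos': [0.417, -0.294, 0.169], 'eef_rot': [-0.001, 0.641, 0.768, 0.0], 'wrist_force': [0.95, -0.316, -0.422], 'torque': [-0.048, -0.029, -0.002], 'opening': 0.9, 'grasp_force': 0.0}
knob 232 [ 0.4248 -0.0077  0.0839] [426.8  -7.8  55.3  16.3 -83.3]
top 3475 [426.6  -8.7 139.7 136.7  -8.1]
win 122 [ 0.4718 -0.0142  0.0472]
```

View pics/w1.png

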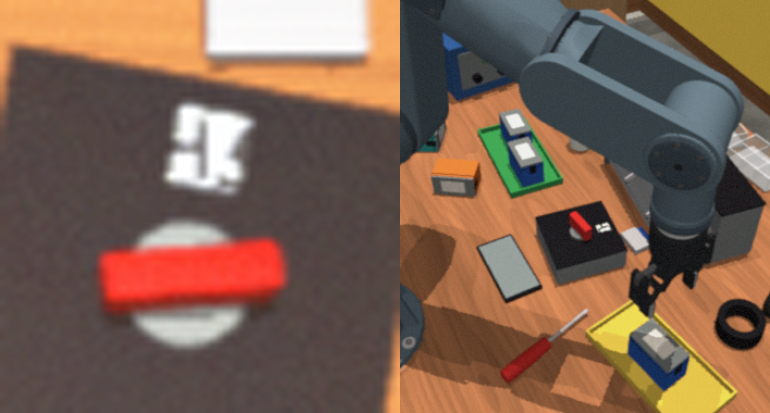

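All three cases sit flat in their trays. The bar lies at 96.7° and the counter's x axis at about -8.3°, so the wheel is at 1.83 rad (between 4 and 5). The target is 2, at 0.84 rad, so the knob turns about 57° clockwise.

```bash
python3 - <<'E'
from h import *
go(.4267,-.0083,.14,6.7)
E
```

```text
shift [284.9  57.2  33.2] turn 0.063 q6 -1.03 toolx [-0.179  0.984 -0.011] tooly [0.984 0.179 0.007] z [ 0.009 -0.01  -1.   ]
```

>>> move_arm([
  [[0.9,38,8,0,0],[0.9,76,16,0,0.02],[0.9,114,24,0,0.04],[0.9,152,32,0,0.063],[0.9,190,40,0,0.063],[0.8,228,48,0,0.063],[0.8,262,55,0,0.063],[0.7,280,59,10,0.063],[0.7,282,59,25,0.063],[0.7,282,59,29,0.063]],
])

```text
time_s: 24.07
eef_pos: [0.4241, -0.0053, 0.1379]
eef_rot: [-0.001, 0.663, 0.748, -0.001]
wrist_force: [-0.8, -0.1, -0.8]
opening: 0.703
grasp_force: 0.0
```

```bash
python3 - <<'E'
from h import *
camera("side");camera("side");st();go(.4267,-.0083,.060,6.7)
E
```

```text
{'time_s': 24.167, 'eef_pos': [0.425, -0.007, 0.139], 'eef_rot': [-0.001, 0.664, 0.747, -0.001], 'wrist_force': [0.099, -0.401, 0.491], 'torque': [-0.01, 0.011, -0.014], 'opening': 0.703, 'grasp_force': 0.0}
shift [-1.8  2.  78.8] turn 0.0 q6 -0.41 toolx [-0.117  0.993  0.001] tooly [ 0.993  0.117 -0.002] z [-0.002  0.    -1.   ]
```

>>> move_arm([
  [[0.7,-2,2,25,0],[0.6,-2,2,50,0],[0.5,-2,2,68,0],[0.4,-2,2,77,0],[0.3,-2,2,78,0],[0.25,-2,2,78,0],[0.1,-2,2,78,0],[0.1,-2,2,78,0],[0.1,-2,2,78,0],[0.1,-2,2,78,0]],
])

```text
time_s: 25.0
eef_pos: [0.4277, -0.0095, 0.0628]
eef_rot: [0.0, 0.665, 0.747, -0.001]
wrist_force: [-3.9, -2.5, 0.2]
opening: 0.172
grasp_force: 58.9
```

```bash
python3 - <<'E'
from h import *
st();go(.4267,-.0083,.060,-50.3)
E
```

```text
{'time_s': 25.0, 'eef_pos': [0.428, -0.009, 0.063], 'eef_rot': [0.0, 0.665, 0.747, -0.001], 'wrist_force': [-3.931, -2.528, 0.242], 'torque': [-0.433, 0.571, -0.011], 'opening': 0.172, 'grasp_force': 58.922}
shift [ 1.3 -0.9  2.8] turn 0.995 q6 -0.42 toolx [-0.117  0.993 -0.001] tooly [ 0.993  0.117 -0.   ] z [-0.    -0.001 -1.   ]
```

>>> move_arm([
  [[0.1,0,0,0,0.11],[0.1,0,0,0,0.22],[0.1,1,-1,0,0.33],[0.1,1,-1,0,0.44],[0.1,1,-1,0,0.55],[0.1,1,-1,0,0.66],[0.1,1,-1,0,0.77],[0.1,1,-1,0,0.88],[0.1,1,-1,0,0.97],[0.1,1,-1,0,0.995]],
])

```text
time_s: 25.83
eef_pos: [0.4267, -0.009, 0.0628]
eef_rot: [0.001, 0.941, 0.338, -0.0]
wrist_force: [-4.3, -4.3, -1.1]
opening: 0.173
grasp_force: 59.6
```

>>> move_arm([
  [[0.1,0,0,0,0],[0.1,0,0,0,0],[0.1,0,0,0,0],[0.2,0,0,0,0],[0.3,0,0,0,0],[0.4,0,0,0,0],[0.5,0,0,-5,0],[0.5,0,0,-25,0],[0.5,0,0,-60,0],[0.5,0,0,-95,0]],
])

```text
time_s: 26.67
eef_pos: [0.4257, -0.0074, 0.1576]
eef_rot: [-0.001, 0.941, 0.34, -0.001]
wrist_force: [1.7, -0.7, -0.5]
opening: 0.5
grasp_force: 0.0
```

```bash
python3 - <<'E'
from h import *
st();go(.4267,-.0083,.16,-50.3)
E
```

```text
{'time_s': 26.667, 'eef_pos': [0.426, -0.007, 0.158], 'eef_rot': [-0.001, 0.941, 0.34, -0.001], 'wrist_force': [1.715, -0.729, -0.455], 'torque': [-0.002, -0.0, 0.006], 'opening': 0.5, 'grasp_force': 0.0}
shift [ 0.2  1.3 -2.4] turn -0.0 q6 0.58 toolx [ 0.769  0.639 -0.001] tooly [ 0.639 -0.769 -0.002] z [-0.002  0.001 -1.   ]
```

>>> move_arm([
  [[0.5,0,0,-35,0],[0.5,0,0,-70,0],[0.5,-20,12,-100,0],[0.5,-50,31,-120,0],[0.5,-80,50,-140,0],[0.5,-112,70,-140,0],[0.5,-145,90,-140,0],[0.5,-178,111,-140,0],[0.5,-205,127,-140,0],[0.5,-215,133,-140,0]],
])

```text
time_s: 27.5
eef_pos: [0.3449, -0.2508, 0.2976]
eef_rot: [0.001, 0.941, 0.338, -0.0]
wrist_force: [-1.0, 0.2, -0.0]
opening: 0.498
grasp_force: 0.0
```

```bash
python3 - <<'E'
from h import *
st();K=[];B=[]
for i in range(4):
    p,d=camera("top");Y=cloud("top",d);h=cv2.cvtColor(p,cv2.COLOR_BGR2HSV)
    m=(h[...,1]>150)&((h[...,0]<8)|(h[...,0]>172))&(abs(Y[...,0]-.425)<.05)&(abs(Y[...,1]+.009)<.05)&(Y[...,2]>.06)
    K.append(rect(Y[m])); P=Y[m][:,:2];v=np.linalg.svd(P-P.mean(0),full_matrices=0)[2][0];K[-1]=np.append(K[-1],np.degrees(np.arctan(v[1]/v[0])))
    b=(Y[...,2]>.04)&(Y[...,2]<.056)&(abs(Y[...,0]-.425)<.09)&(abs(Y[...,1]+.009)<.09)&(h[...,2]<110); B.append(rect(Y[b]))
print(np.round(K,1).tolist(),np.round(B,1).tolist())
u,v=proj("top",[.472,-.0145,.049])[0].astype(int);s,_=camera("side");h2=cv2.resize(p[160:340,140:560],(420,180))
A=cv2.resize(p[v-25:v+40,u-32:u+33],(390,390),interpolation=cv2.INTER_CUBIC)
cv2.imwrite("pics/w2.png",np.hstack([A,cv2.resize(s[60:440,140:480],(349,390),interpolation=cv2.INTER_AREA)]))
E
```

```text
{'time_s': 27.5, 'eef_pos': [0.345, -0.251, 0.298], 'eef_rot': [0.001, 0.941, 0.338, -0.0], 'wrist_force': [-0.98, 0.192, -0.005], 'torque': [0.002, 0.015, 0.038], 'opening': 0.498, 'grasp_force': 0.0}
[[426.6, -7.5, 56.0, 15.9, 39.0, 39.1], [426.7, -7.7, 55.7, 16.6, 38.6, 39.1], [426.7, -8.0, 55.3, 16.0, 39.1, 39.4], [426.6, -7.7, 55.6, 15.7, 39.2, 39.4]] [[426.4, -8.6, 139.6, 136.9, -8.1], [426.4, -8.7, 139.4, 137.3, -8.1], [426.6, -8.7, 139.7, 136.8, -8.0], [426.5, -8.9, 139.6, 137.3, -7.8]]
```

View pics/w2.png

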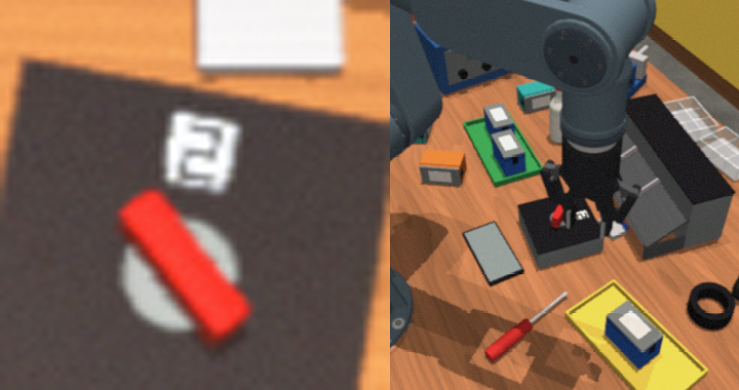

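The window shows "2" centred: the measured wheel angle is about 47.2° against the wanted 48.1°. All three cases look flat in their trays. I check numerically, then hand in.

```bash
python3 - <<'E'
from h import *
from bench import order
p,d=camera("top");Y=cloud("top",d);ok=True
for c in((.447,.358),(.424,.2475),(.417,-.294)):
    m=(np.hypot(Y[...,0]-c[0],Y[...,1]-c[1])<.02)&(d>0)
    P=Y[m];v=np.linalg.svd(P-P.mean(0),full_matrices=0)[2][2];t=np.degrees(np.arccos(abs(v[2])));z=np.median(P[:,2]);print(m.sum(),round(z,4),round(t,1)); ok&=abs(z-.065)<.006 and t<5
for n in("bottle","plug","tape","eyecase"):
    for r in outline_of(n,"top")[:1]: print(n,np.round(r["bbox"]))
if ok: print(order.hand_in())
E
```

```text
265 0.0658 0.7
275 0.0658 0.4
282 0.0664 1.2
plug [364. 226.  22.  22.]
tape [483. 206.  42.  42.]
eyecase [502. 160.  68.  48.]
the job is handed in; nothing more can be done
None
```

The job is handed in: cases b and c felt full and stand flat, lid up, in the green tray; case a felt empty and stands flat in the yellow tray; the counter shows 2. In a final check the plug, tape and eyecase had not moved, but the network missed the bottle, which I saw standing only in the last side picture.

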